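# Pull a reference filter from the spectrophotometer and show it to the inspection camera

### The arm

A 7-joint arm with a two-finger parallel gripper is mounted at the origin on the work surface. World frame = base frame: x ahead of the robot, y to its left, z up, the work surface at z = 0. Lengths are in m, angles in rad, forces in N, time in s.
With the tool pointing down it reaches from about 0.425 to 0.875 m from the base axis. Payload 9.9 kg.
Tool frame: the origin (TCP) lies at the very end of the fingers, on their centre line; the grasp point (between the pads) lies 19 mm behind it; y points along the fingers, x is the direction in which the jaws open and shut, and the axes are right-handed (so a half turn about y gives the same grasp; the last joint's range is limited). The gripper opens to 85 mm and grips with 20 to 120 N. Pads are 22 mm wide; open, the fingers measure 114 mm over their backs; the gripper's body (76 mm by 85 mm) begins 54 mm behind the grasp point. The pads swing forward as they close: fully open they stand 13 mm farther back than shut.
Start: joints at [-1.359, 0.576, 0.025, 1.437, -0.015, 1.129, -0.057], TCP at [0.197, 0.646, 0.231] pointing down, gripper open.
Joint ranges: [-2.76, 2.76], [-0.34, 2.15], [-1.52, 1.57], [0.19, 2.46], [-1.09, 4.23], [0.17, 1.99], [-2.82, 2.82]. Speed limits (rad/s): [2.22, 2.22, 3.01, 3.01, 3.14, 3.14, 3.14].

### API

Orientations are given as a 3x3 rotation matrix whose columns are the frame's x, y, z axes.
In Python, from bench import r gives the robot as it stands.
- The arm moves only by the tool arm_command, never from a script. Its argument "increments" is one flat list of numbers, 5 for each row, row after row: the shift along the tool's x, y, z in m, then the turn about the tool's y in degrees, then the finger opening in m, from 0 to 0.0854. A call has exactly 8 rows; each row is the pose to reach, as a shift and turn from the pose commanded when the call began, along the tool's axes at that moment; what a row does not reach only later rows make up. A row lasts 1/12 s, in which the tool goes at most 41.7 mm and 7.16 degrees, less where a joint would pass 70% of its speed; a pose out of reach is approached as far as the arm can. A call with a gripper value outside its range is refused whole. The fingers move at their own pace and stop on an object; the grip force is fixed at half the most. Time passes only in rows, so rows that repeat a pose let the fingers close, or fill a call up. It gives the time, the measured TCP pose, the force and the opening at its end, in the units of the state.
- r.sense(): the state, without advancing time (a new reading comes with each control period).
- r.snapshot(name): name is "scene" or "side" or "wrist"; returns the picture (480x640x3 uint8, blue, green, red); there is no depth.
- r.camera_params(name): a dict with "vertical_fov" (degrees; the focal length in pixels is half the picture's height over the tangent of half this angle, whatever the lens; pixels are square), "cx", "cy" (the principal point, pixels), "k1" (the pictures are not rectified: a ray, as slopes to the right and down, at radius r is drawn at 1 + k1 r^2 times it, then the intrinsics apply), "origin" and "attitude" of the camera in the world. Camera axes: x right, y down, z forward; pixel columns grow to the right and rows downward; lengths in m; the calibration is good to about 2 mm. A picture is of the moment at which its call begins: read the wrist's pose just before it. camera_params takes no time and is no camera call; for the wrist camera it gives the pose at the moment of the call.
- r.hand_in(): hands the job in, once; it reports no verdict.
Trained networks look in the newest picture that a camera, given by its name, has taken for a name from the list of things; names that differ only in an ending like _2 or _b are one class to them, and where a whole thing is asked for, a point or a joint stands for the part that bears it (a point fixed in the world has none). Each returns a list of dicts, best first, with "score" (0 to 1); they miss things now and then, are a little off and sometimes report something else, mostly with a low value. They report only what shows in the picture. A call takes as long as a camera call. They do not tell look-alikes from the thing itself.
- r.search_frame(camera, label): "at" ([x, y, z] in m, in the coordinates of the camera as it stood for that picture, good to about 4 mm: the middle of the surface that is visible of it).
The state is a dict: "clock": time; "q": joint angles; "joint_vel": joint speeds; "effort": joint torques, N m; "position": TCP position; "tcp_rot": TCP orientation; "contact_force": force on the tool from outside, world axes, zero at the start; "moment": the same for the moment, N m; "grip_width": finger opening in m.
Only numpy, scipy, OpenCV 4.12 (cv2) and the standard library are available. Lean on these libraries where they do the work, as an engineer would, in place of code of your own. Each camera call takes 0.05 s, during which the arm holds its last target. There are 200 camera calls.

### The job

Lift the spectrophotometer's lid fully open and leave it open, draw the reference filter plate up out of its carrier, and hold it upright about 10 cm in front of the inspection camera's lens, centred on it: first show the lens the yellow coded edge, held still for a second, then turn the plate a quarter turn so that the glass faces the lens squarely (either face). Finish there, still holding the plate in the gripper before the lens; do not bump the camera and leave the other things on the bench where they are.

Things in the scene. Friction and masses are not known exactly. Their poses are not given: they have to be found in the camera images.
- photometer: White bench spectrophotometer, fixed: 300 mm deep (x), 280 wide (y), flat top 130 above the bench. Origin: centre of its underside; -x is its front, towards the robot. The black sample compartment under the lid, 130 x 130, floor 45 above the bench, is centred at x = -65; in it at x = -70 two upright channels (tops 85 above the bench) hold the filter plate by its side edges, 1 mm play.
- lid (a joint): Angle of the light grey lid, rad: 0 shut, 1.75 fully open at its stop, a little past upright; it turns about the photometer's y axis and its front edge rises. Starts shut or slightly ajar. The stiff hinge (0.28 N m) keeps the lid wherever it is left; about 3 N at the handle moves it.
- lid_hinge (a point): Point on the lid's hinge axis, midway along it, 133 mm above the bench, 8 mm behind the photometer's origin (+x). The lid reaches 154 mm from here to its front edge, is 150 wide and 12 thick, and lies above the axis when shut. Axes as the photometer's when shut; they turn with the lid.
- lid_handle (a point): Grip point of the lid's blue handle tab: 174 mm before the hinge (-x of the lid) and 6 above it. The tab, 24 mm wide (y), 12 thick (z), sticks out 34 mm from the middle of the lid's front edge (154 to 188 from the hinge), 30 beyond the photometer's front. Pinched across its width it turns between the pads as the lid swings.
- filter_glass (a point): Centre of the filter plate's round glass (24 mm across), 25 above its foot. Grey metal frame 40 mm wide (x), 8 thick (y), 50 high (z), blue tab on top; 50 g. Stands on the compartment floor. Its +x edge bears the yellow coded label, which folds onto the shoulder by the tab; in the carrier it points away from the robot (photometer's +x). The glass faces +y and -y.
- filter_tab (a point): Centre of the filter's blue pull tab, 38 mm above the glass centre; tab 24 mm wide (x), 8 thick (y), 26 high. In the carrier the tab's top is 9 mm below the top of the photometer; the plate comes out straight up. Axes as the plate's.
- filter: The same filter plate; origin at the centre of its foot, axes as above.
- camera: Inspection camera with ring light on a pillar stand, fixed to the bench: base 120 x 100 mm, origin at the centre of the base's underside. A horizontal tube 36 mm across carries the lens at its -x end; pillar 30 mm behind the origin, top 184 mm above the bench.
- lens (a point): Centre of the lens front, 160 mm above the bench, 70 mm before the camera's origin (-x). The camera looks along its own -x, level. The ring light round the lens is 52 mm across.
- vial_rack: Bystander: low blue rack of small vials, 70 x 110 mm, 36 mm high; origin under its centre.
- filter_case: Bystander: open black case of other filters, base 110 x 150 mm, its upright cover 107 mm high at the case's +x side; origin under its centre.
- solvent_bottle: Bystander: amber bottle with blue cap, 72 mm across, 165 mm high; origin under its centre.
- wash_bottle: Bystander: white wash bottle with red spout, 64 mm across, 190 mm high, spout overhanging 62 mm to its -x; origin under its centre.
- beaker: Bystander: glass beaker, 70 mm across, 85 mm high; origin under its centre.
There are look-alikes about, which are no part of the job. Leave any green look-alike of the camera alone.

How it is judged:
By the outcome, as a careful person would: the job done as asked, in the order asked, and still so for the second after the job is handed in, while the arm keeps its last pose, push and grip.
It also fails if it takes over 69 s, if anything falls off the work surface, if the arm or the gripper's body presses on something with over 40 N, if the wrist force passes 120 N, or if a joint passes its speed limit or range.

## Working session

There is one attempt and no reset: what is moved stays moved. The work goes in short steps, Python scripts to look and compute and a tool call to move; the robot and the scene stay as the last step left them, time stands still between calls to the robot, and variables do not carry over. Pictures are saved under pics/ and viewed, about 8 in all and at most 12, crops included, and the job is handed in when it is done.

Besides the shell and the picture viewer there is one more tool, called after ">>>" as name(argument=value, ...) on one line, values as JSON. arm_command: Moves the arm, as the interface text tells. Its arguments: {"type":"object","properties":{"increments":{"type":"array","items":{"type":"number"}}},"required":["increments"]}

```bash
ls; mkdir -p pics
python3 - <<'E'
from bench import r
import cv2,numpy as np
np.set_printoptions(precision=3,suppress=True)
s=r.sense(); print(s)
for c in ["scene","side"]:
    im=r.snapshot(c); cv2.imwrite(f"pics/{c}0.png",im)
    p=r.camera_params(c); print(c,p)
    for l in ["photometer","lid_handle","lid","filter_glass","filter_tab","camera","lens","vial_rack","filter_case","solvent_bottle","wash_bottle","beaker"]:
        for d in r.search_frame(c,l):
            if d["score"]>.25: print(l,round(d["score"],2),(np.array(p["origin"])+np.array(p["attitude"])@np.array(d["at"])).round(3))
print(r.sense()["clock"])
E
```

```text
pics
{'clock': 0.0, 'q': array([-1.359,  0.577,  0.025,  1.438, -0.015,  1.129, -0.057]), 'joint_vel': array([ 0.001, -0.   , -0.002,  0.   ,  0.001, -0.   ,  0.002]), 'effort': array([ -0.   , -76.575,   2.25 , -28.598,   0.015,   0.013,  -0.   ]), 'position': array([0.197, 0.645, 0.23 ]), 'tcp_rot': array([[ 0.291, -0.   , -0.957],
       [ 0.957, -0.002,  0.291],
       [-0.002, -1.   , -0.   ]]), 'contact_force': array([ 0.411, -0.471,  0.913]), 'moment': array([ 0.024,  0.031, -0.021]), 'grip_width': 0.08557685178458262}
scene {'vertical_fov': 45.770969617768905, 'cx': 325.7699610936109, 'cy': 240.90243393470442, 'k1': -0.04386653782090013, 'origin': array([1.228, 0.433, 1.512]), 'attitude': array([[-0.576,  0.693, -0.433],
       [ 0.817,  0.492, -0.3  ],
       [ 0.005, -0.527, -0.85 ]])}
photometer 0.66 [0.635 0.193 0.129]
lid_handle 0.65 [0.541 0.192 0.151]
lid 0.71 [0.548 0.193 0.146]
lid 0.42 [ 0.647 -0.424  0.102]
lid 0.32 [ 0.716 -0.174  0.014]
filter_glass 0.74 [ 0.718 -0.176  0.012]
camera 0.96 [0.326 0.177 0.014]
camera 0.95 [ 0.717 -0.173  0.015]
camera 0.82 [ 0.472 
[... 501 characters left out ...]
041],
       [-0.044, -0.688,  0.725],
       [ 0.013, -0.726, -0.688]])}
photometer 0.71 [0.602 0.1   0.131]
lid_handle 0.9 [0.538 0.183 0.141]
lid 0.9 [0.537 0.183 0.15 ]
filter_glass 0.57 [ 0.712 -0.187  0.016]
camera 0.86 [ 0.459 -0.655  0.013]
camera 0.78 [ 0.709 -0.187  0.013]
camera 0.61 [0.325 0.16  0.016]
lens 0.95 [ 0.463 -0.65   0.015]
lens 0.63 [0.318 0.162 0.017]
lens 0.62 [0.537 0.183 0.15 ]
lens 0.56 [ 0.707 -0.183  0.016]
vial_rack 0.91 [ 0.397 -0.091  0.02 ]
vial_rack 0.51 [0.418 0.475 0.062]
filter_case 0.92 [ 0.482 -0.412  0.017]
solvent_bottle 0.66 [ 0.622 -0.464  0.104]
beaker 0.61 [0.421 0.473 0.064]
beaker 0.42 [ 0.709 -0.184  0.015]
beaker 0.36 [0.601 0.099 0.133]
1.3
```

View pics/scene0.png

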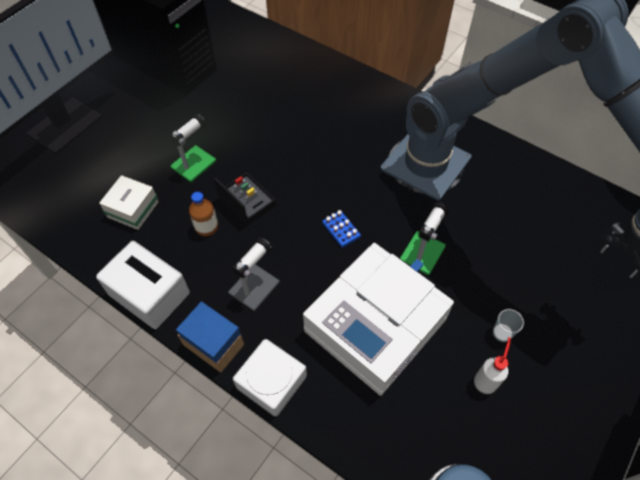

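View pics/side0.png

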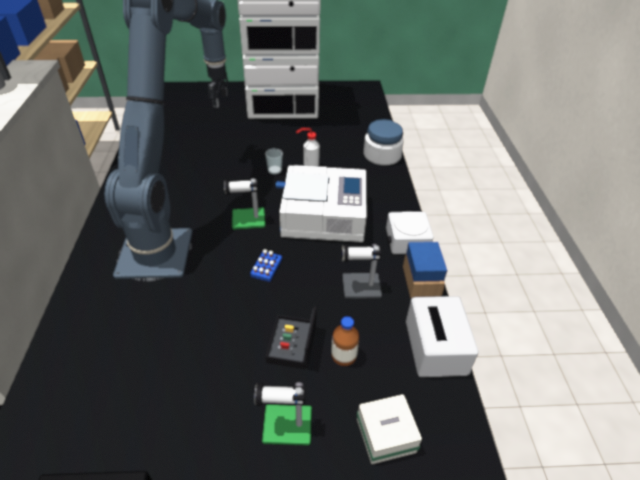

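The scene shows three pillar cameras: green base at scene (425,250), green base at (193,163), and the grey base at (254,287) / side (362,285). The grey one is the real camera. There is one photometer, at (378,315), with its blue handle at (418,265). The green camera stands right in front of the handle, so clearance there matters. Next is a close crop to get exact corners.

Run:
```python
import cv2,numpy as np
a=cv2.imread("pics/scene0.png");b=cv2.imread("pics/side0.png")
def c(im,x,y,w,h,s): 
    o=cv2.resize(im[y:y+h,x:x+w],None,fx=s,fy=s,interpolation=cv2.INTER_CUBIC)
    o=cv2.convertScaleAbs(o,alpha=1.3,beta=15)
    for i in range(0,w,20): 
        cv2.line(o,(i*s,0),(i*s,4),(0,255,255),1); cv2.putText(o,str(x+i),(i*s,14),0,.33,(0,255,255),1)
    for i in range(0,h,20): 
        cv2.line(o,(0,i*s),(4,i*s),(0,255,255),1); cv2.putText(o,str(y+i),(5,i*s+4),0,.33,(0,255,255),1)
    return o
A=c(a,230,200,240,200,3) 
cv2.imwrite("pics/c1.png",A)
B=c(b,215,150,175,150,4); cv2.imwrite("pics/c2.png",B)
```

```text
(no output)
```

View pics/c1.png

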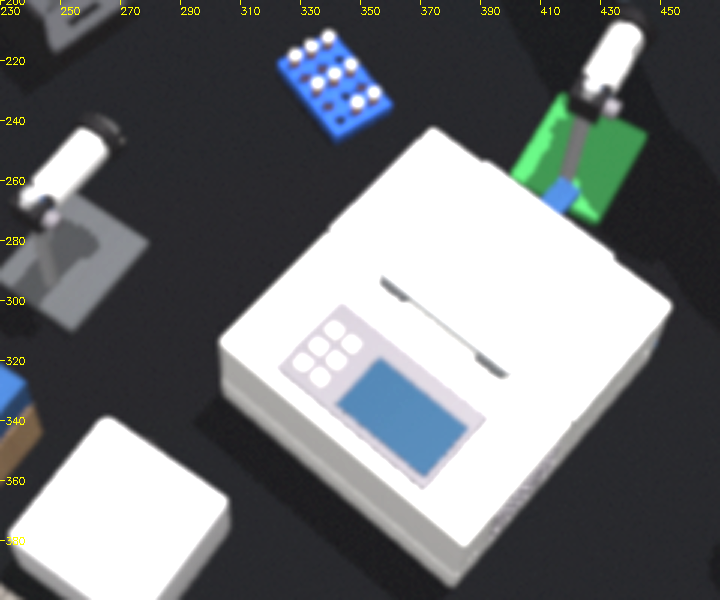

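View pics/c2.png

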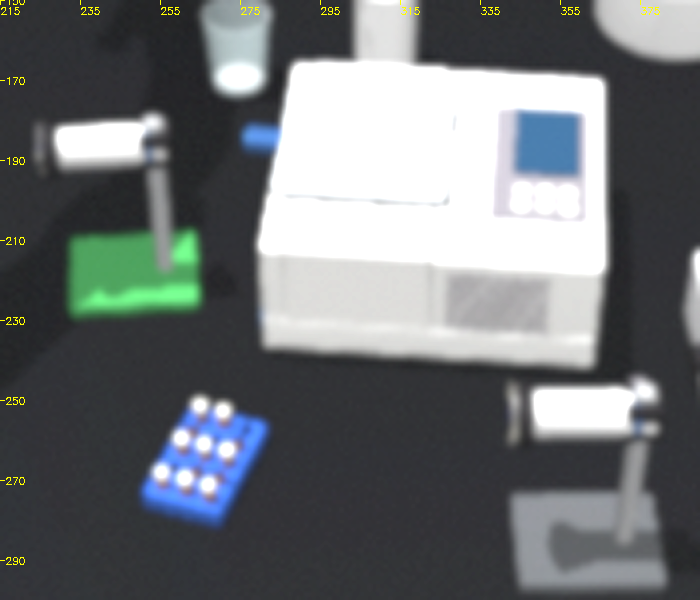

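Crop 1 (scene) shows the photometer top corners at about (374,243), (453,301), (384,382) and (304,314), with the handle tip near (420,261). The side crop shows them at (288,166), (366,170), (366,217) and (280,212), handle tip (276,184). The real camera's ring is at side (344,253) and scene (267,243). The green pillar top is at scene (432,234) and side (253,180).

```bash
cat > h.py <<'E'
import numpy as np, cv2
from scipy.optimize import least_squares
from bench import r
np.set_printoptions(precision=4,suppress=True)
def K(p):
    f=240/np.tan(np.radians(p["vertical_fov"]/2)); return f
def proj(p,X):
    c=(np.atleast_2d(X)-p["origin"])@np.array(p["attitude"]); s=c[:,:2]/c[:,2:]
    s=s*(1+p["k1"]*(s**2).sum(1,keepdims=True)); return s*K(p)+[p["cx"],p["cy"]]
def tri(obs):
    return least_squares(lambda X: np.concatenate([(proj(p,X)[0]-u) for p,u in obs]),[.5,0,.1])
def onz(p,u,z):
    return least_squares(lambda v: proj(p,[v[0],v[1],z])[0]-u,[.5,0]).x
def Rz(a): return np.array([[np.cos(a),-np.sin(a),0],[np.sin(a),np.cos(a),0],[0,0,1]])
def fitpose(local,obs,x0):
    # obs: list of (p, idx, pix)
    L=np.array(local,float)
    def f(v): 
        W=L@Rz(v[2]).T+[v[0],v[1],0]
        return np.concatenate([proj(p,W[i])[0]-u for p,i,u in obs])
    s=least_squares(f,x0,loss="soft_l1"); return s.x,f(s.x).reshape(-1,2)
E
python3 - <<'E'
from h import *
S=r.camera_params("scene");D=r.camera_params("side")
L=[[-.15,.14,.13],[.15,.14,.13],[.15,-.14,.13],[-.15,-.14,.13]]
sp=[(374,242.7),(453.3,301),(384.3,381.7),(304,314)]  # A: which corner? nearest robot
from itertools import product
# scene: front-right(-x,-y)=374,243 ; front-left(-x,+y)=453,301 ; back-left=384,382; back-right=304,314
sc={3:sp[0],0:sp[1],1:sp[2],2:sp[3]}
sd={0:(288.2,166.2),1:(366.2,170),2:(366,217),3:(280.5,212.5)}
for o in ([(S,i,u) for i,u in sc.items()],[(D,i,u) for i,u in sd.items()],[(S,i,u) for i,u in sc.items()]+[(D,i,u) for i,u in sd.items()]):
    x,e=fitpose(L,o,[.63,.19,0]); print("phot",x,np.degrees(x[2]),abs(e).max())
ph=x
W=lambda l,v: Rz(v[2])@np.array(l)+[v[0],v[1],0]
print("handle exp",W([.008-.174,0,.139],ph),"tip",W([.008-.188,0,.139],ph),"filter",W([-.07,0,.108],ph))
t=tri([(S,(420,261)),(D,(276,184))]);print("tip tri",t.x,t.cost)
for n,a,b in [("lens",(267,243),(343.75,253)),("pillar",(244,270),(376,247)),("greenpillar",(431.7,233),(253,180)),("greenring",(441,206),(225,186))]:
    t=tri([(S,a),(D,b)]);print(n,t.x,t.cost)
for z in (0.0,.012): print("camera base",z,[onz(D,u,z) for u in [(343,273.75),(377.5,273.75),(381.75,297),(345,297)]],[onz(S,u,z) for u in [(279.3,281),(254,310)]])
E
```

```text
phot [ 0.6124  0.1809 -0.1144] -6.553646487544919 1.7706364285929794
phot [ 0.6126  0.1773 -0.1127] -6.459373334309372 0.5969797556637104
phot [ 0.6126  0.1801 -0.1139] -6.524913150658731 2.045781396120617
handle exp [0.4476 0.1989 0.139 ] tip [0.4337 0.2005 0.139 ] filter [0.543 0.188 0.108]
tip tri [0.4327 0.2009 0.1432] 0.001293122817360942
lens [ 0.6433 -0.1752  0.1602] 1.7103626395189067
pillar [ 0.7478 -0.1665  0.1722] 3.744090182560821e-06
greenpillar [0.3519 0.1872 0.1728] 0.04892745515048895
greenring [0.2523 0.1622 0.1677] 0.0026126265964598943
camera base 0.0 [array([ 0.6589, -0.1198]), array([ 0.777 , -0.1236]), array([ 0.7765, -0.2255]), array([ 0.6564, -0.2215])] [array([ 0.6539, -0.1332]), array([ 0.7721, -0.1351])]
camera base 0.012 [array([ 0.6573, -0.1306]), array([ 0.7742, -0.1343]), array([ 0.7737, -0.2353]), array([ 0.6548, -0.2313])] [array([ 0.6585, -0.1287]), array([ 0.7757, -0.1306])]
```

>>> arm_command(increments=[-0.022,0,-0.023,-1.3,0.085,-0.046,0,-0.048,-2.6,0.085,-0.072,0,-0.075,-3.9,0.085,-0.098,0,-0.102,-5.2,0.085,-0.124,0,-0.129,-6.5,0.085,-0.15,0,-0.156,-7.8,0.085,-0.176,0,-0.183,-9.1,0.085,-0.2,0,-0.208,-10.4,0.085])

```text
clock: 1.97
position: [0.3383, 0.3917, 0.2316]
tcp_rot: [[0.114, 0.001, -0.994], [0.994, 0.0, 0.114], [0.0, -1.0, -0.0]]
contact_force: [0.7, 0.7, -0.5]
grip_width: 0.0855
```

>>> arm_command(increments=[-0.032,0,-0.024,0,0.085,-0.064,0,-0.047,0,0.085,-0.096,0,-0.07,0,0.085,-0.126,0,-0.092,0,0.085,-0.154,0,-0.112,0,0.085,-0.174,0,-0.126,0,0.085,-0.181,0,-0.132,0,0.085,-0.181,0,-0.132,0,0.085])

```text
clock: 2.63
position: [0.4492, 0.1966, 0.2315]
tcp_rot: [[0.118, 0.001, -0.993], [0.993, -0.0, 0.118], [-0.0, -1.0, -0.001]]
contact_force: [-0.3, 1.1, -0.3]
grip_width: 0.085
```

Run:
```python
from h import *
s=r.sense(); print(s["position"],s["q"],s["clock"])
p=r.camera_params("wrist"); im=r.snapshot("wrist"); print(p)
o=cv2.convertScaleAbs(im,alpha=1.0)
for d in r.search_frame("wrist","lid_handle"): print(d["score"],p["origin"]+np.array(p["attitude"])@d["at"])
for l,z in [((.4476,.1989),.139),((.4337,.2005),.139),((.461,.197),.139)]:
    u=proj(p,[*l,z])[0]; print(u); cv2.drawMarker(o,tuple(int(v) for v in u),(0,0,255),0,12,1)
cv2.imwrite("pics/w1.png",o)
```

```text
[0.4492 0.1966 0.2315] [-0.568   0.3032  0.0783  1.9138 -0.0283  0.9252  0.9759] 2.6333
{'vertical_fov': 62.47939993978148, 'cx': 315.73475732542306, 'cy': 239.09483149362174, 'k1': 0.02596509095941667, 'origin': array([0.37  , 0.2064, 0.374 ]), 'attitude': array([[ 0.1165,  0.9425,  0.3132],
       [ 0.9932, -0.1105, -0.0369],
       [-0.0002,  0.3154, -0.949 ]])}
0.84 [0.5228 0.1934 0.1445]
[318.352  238.9429]
[318.3512 217.3355]
[317.7951 259.1171]
```

View pics/w1.png

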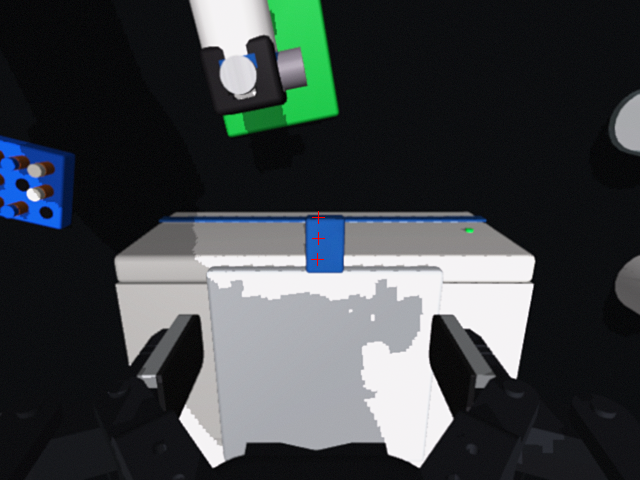

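Run:
```python
from h import *
p=r.camera_params("wrist")
for u in [(306,217),(344,217),(307,271),(343,271),(209,270),(441,270)]: print(u,onz(p,u,.145))
```

```text
(306, 217) [0.4293 0.1966]
(344, 217) [0.4318 0.2192]
(307, 271) [0.4641 0.193 ]
(343, 271) [0.4666 0.2154]
(209, 270) [0.4565 0.1323]
(441, 270) [0.4727 0.2762]
```

The wrist view shows the blue tab at columns 306–344, rows 217–272. That puts its centre at about (0.448, 0.206), 4–6 mm left of the stereo estimate, and the yaw agrees at -6.5°. I'll descend over it and pinch.

>>> arm_command(increments=[0.003,0.017,0.001,0,0.085,0.006,0.034,0.002,0,0.085,0.007,0.051,0.002,0,0.085,0.007,0.068,0.002,0,0.085,0.007,0.085,0.002,0,0.085,0.007,0.098,0.002,0,0.075,0.007,0.104,0.002,0,0.06,0.007,0.104,0.002,0,0.045])

```text
clock: 3.4
position: [0.4454, 0.2074, 0.1262]
tcp_rot: [[0.111, -0.002, -0.994], [0.994, -0.001, 0.111], [-0.001, -1.0, 0.002]]
contact_force: [0.1, 1.2, 0.8]
grip_width: 0.0529
```

>>> arm_command(increments=[0,0,0,0,0.035,0,0,0,0,0.025,0,0,0,0,0.015,0,0,0,0,0.01,0,0,0,0,0.01,0,0,0,0,0.01,0,0,0,0,0.01,0,0,0,0,0.01])

```text
clock: 4.07
position: [0.4461, 0.2027, 0.1276]
tcp_rot: [[0.116, -0.002, -0.993], [0.993, -0.004, 0.116], [-0.004, -1.0, 0.001]]
contact_force: [-0.3, -11.6, -1.1]
grip_width: 0.0224
```

Gripped, 22 mm opening. The sideways force of -11.6 N shows the tab sits about 3 mm to -y, which I'll relieve in the lift. Now the arc numbers.

Run:
```python
import numpy as np
R,h=.176,.006
P=lambda t: np.array([-R*np.cos(t)+h*np.sin(t),R*np.sin(t)+h*np.cos(t)])
th=np.concatenate([np.linspace(0,1.77,22)[1:],[1.77]*3]).reshape(3,8)
b=0
for row in th:
    for t in row:
        d=P(t)-P(b); print([round(-d[1],3),round(-d[0],3)],end=" ")   # tool y, tool z
    print(); b=row[-1]
```

```text
[np.float64(-0.015), np.float64(-0.001)] [np.float64(-0.029), np.float64(-0.004)] [np.float64(-0.044), np.float64(-0.007)] [np.float64(-0.058), np.float64(-0.012)] [np.float64(-0.071), np.float64(-0.018)] [np.float64(-0.085), np.float64(-0.025)] [np.float64(-0.097), np.float64(-0.033)] [np.float64(-0.109), np.float64(-0.042)] 
[np.float64(-0.011), np.float64(-0.01)] [np.float64(-0.021), np.float64(-0.021)] [np.float64(-0.03), np.float64(-0.033)] [np.float64(-0.038), np.float64(-0.045)] [np.float64(-0.045), np.float64(-0.059)] [np.float64(-0.05), np.float64(-0.072)] [np.float64(-0.055), np.float64(-0.086)] [np.float64(-0.058), np.float64(-0.101)] 
[np.float64(-0.002), np.float64(-0.015)] [np.float64(-0.003), np.float64(-0.029)] [np.float64(-0.003), np.float64(-0.044)] [np.float64(-0.001), np.float64(-0.059)] [np.float64(0.002), np.float64(-0.074)] [np.float64(0.002), np.float64(-0.074)] [np.float64(0.002), np.float64(-0.074)] [np.float64(0.002), np.float64(-0.074)]
```

>>> arm_command(increments=[-0.001,-0.015,-0.001,0,0.01,-0.003,-0.029,-0.004,0,0.01,-0.003,-0.044,-0.007,0,0.01,-0.003,-0.058,-0.012,0,0.01,-0.003,-0.071,-0.018,0,0.01,-0.003,-0.085,-0.025,0,0.01,-0.003,-0.097,-0.033,0,0.01,-0.003,-0.109,-0.042,0,0.01])

```text
clock: 4.73
position: [0.4897, 0.1973, 0.2372]
tcp_rot: [[0.115, 0.003, -0.993], [0.993, -0.001, 0.115], [-0.0, -1.0, -0.003]]
contact_force: [12.7, -1.7, -18.1]
grip_width: 0.0226
```

>>> arm_command(increments=[0,-0.011,-0.01,0,0.01,0,-0.021,-0.021,0,0.01,0,-0.03,-0.033,0,0.01,0,-0.038,-0.045,0,0.01,0,-0.045,-0.059,0,0.01,0,-0.05,-0.072,0,0.01,0,-0.055,-0.086,0,0.01,0,-0.058,-0.101,0,0.01])

```text
clock: 5.4
position: [0.5872, 0.1859, 0.2942]
tcp_rot: [[0.114, -0.004, -0.993], [0.993, -0.002, 0.114], [-0.002, -1.0, 0.003]]
contact_force: [-3.2, -1.2, -6.4]
grip_width: 0.0222
```

>>> arm_command(increments=[0,-0.002,-0.015,0,0.01,0,-0.003,-0.029,0,0.01,0,-0.003,-0.044,0,0.01,0,-0.001,-0.059,0,0.01,0,0.002,-0.074,0,0.01,0,0.002,-0.074,0,0.01,0,0.002,-0.074,0,0.01,0,0.002,-0.074,0,0.01])

```text
clock: 6.07
position: [0.6619, 0.1772, 0.2932]
tcp_rot: [[0.115, 0.001, -0.993], [0.993, -0.001, 0.115], [-0.001, -1.0, -0.001]]
contact_force: [0.4, -5.6, 2.0]
grip_width: 0.0194
```

Run:
```python
from h import *
a=r.snapshot("side"); b=r.snapshot("scene")
c=lambda im,x,y,w,h: cv2.resize(im[y:y+h,x:x+w],(390,390),interpolation=cv2.INTER_CUBIC)
cv2.imwrite("pics/lid1.png",np.hstack([c(a,230,80,160,160),c(b,290,170,200,200)]))
print(r.sense())
```

```text
{'clock': 6.1667, 'q': array([-0.3889,  0.5553,  0.1049,  1.3116, -0.0564,  1.2771,  1.1725]), 'joint_vel': array([-0.0002, -0.0031, -0.001 ,  0.0006, -0.0003, -0.0004,  0.0007]), 'effort': array([ -3.5502, -75.1714,   0.5427, -30.441 ,  -1.6971,  -0.4038,
        -0.1437]), 'position': array([0.6616, 0.1773, 0.2932]), 'tcp_rot': array([[ 0.1147,  0.0008, -0.9934],
       [ 0.9934, -0.0011,  0.1147],
       [-0.001 , -1.    , -0.001 ]]), 'contact_force': array([ 0.4918, -5.4919,  1.2545]), 'moment': array([-1.0508, -0.0756,  0.1922]), 'grip_width': 0.01917814160432529}
```

View pics/lid1.png

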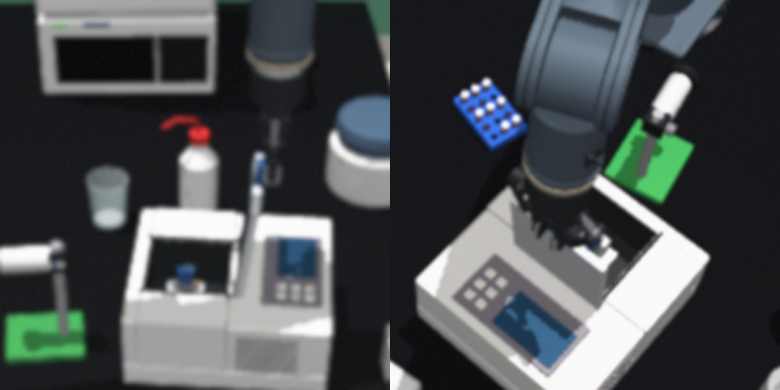

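Run:
```python
from h import *
D=r.camera_params("side"); ph=[.6126,.180,-.1139]
def lidpt(a,b,z,t): # a along lid from hinge, b lateral, z above
    x=.008-a*np.cos(t)+z*np.sin(t); zz=.133+a*np.sin(t)+z*np.cos(t)
    return Rz(ph[2])@[x,b,0]+[ph[0],ph[1],zz]
for t in (1.45,1.55,1.65,1.75):
    q=[(proj(D,lidpt(*k,t))[0]-[230,80])*390/160 for k in [(.188,0,.006),(.174,0,.006),(.154,-.075,0),(.154,-.075,.012),(.154,.075,.006)]]
    print(t,np.round(q,0).tolist(),lidpt(.174,0,.006,t))
```

```text
1.45 [[230.0, 159.0], [231.0, 167.0], [225.0, 210.0], [234.0, 210.0], [235.0, 151.0]] [0.6056 0.1808 0.3065]
1.55 [[243.0, 159.0], [243.0, 168.0], [236.0, 210.0], [245.0, 210.0], [245.0, 151.0]] [0.6229 0.1788 0.3071]
1.65 [[257.0, 160.0], [256.0, 169.0], [247.0, 211.0], [256.0, 212.0], [256.0, 152.0]] [0.6402 0.1768 0.306 ]
1.75 [[270.0, 163.0], [268.0, 171.0], [258.0, 213.0], [267.0, 215.0], [266.0, 154.0]] [0.6572 0.1749 0.3031]
```

The lid stands at about 1.65 rad, not yet at its stop, because the tab slipped to the pad edge. I'll release, back out upward, and push the lid's inner face to the stop with closed fingers.

>>> arm_command(increments=[0,0,0,0,0.05,0,0,0,0,0.08,0,0,0,0,0.085,0,-0.005,0,0,0.085,0,-0.015,0,0,0.085,0,-0.03,0,0,0.085,0,-0.045,0,0,0.085,0,-0.055,0,0,0.085])

```text
clock: 6.83
position: [0.6623, 0.1787, 0.3499]
tcp_rot: [[0.114, 0.002, -0.994], [0.994, 0.001, 0.114], [0.001, -1.0, -0.002]]
contact_force: [-0.8, 0.9, -0.0]
grip_width: 0.0851
```

>>> arm_command(increments=[0,0,0.025,0,0.06,0,0,0.05,0,0.04,0,0,0.08,0,0.02,0,0,0.1,0,0.01,0,0.025,0.1,0,0.005,0,0.05,0.1,0,0.005,0,0.075,0.1,0,0.005,0,0.095,0.1,0,0.005])

```text
clock: 7.5
position: [0.5623, 0.1899, 0.2516]
tcp_rot: [[0.114, 0.0, -0.994], [0.994, 0.0, 0.114], [0.0, -1.0, -0.0]]
contact_force: [-0.5, -0.1, -0.3]
grip_width: 0.0054
```

>>> arm_command(increments=[0,0,-0.015,0,0.005,0,0,-0.03,0,0.005,0,0,-0.045,0,0.005,0,0,-0.055,0,0.005,0,0,-0.063,0,0.005,0,0,-0.07,0,0.005,0,0,-0.075,0,0.005,0,0,-0.078,0,0.005])

```text
clock: 8.17
position: [0.631, 0.1821, 0.2519]
tcp_rot: [[0.112, -0.019, -0.994], [0.994, -0.0, 0.112], [-0.002, -1.0, 0.019]]
contact_force: [-47.4, -0.6, 24.7]
grip_width: 0.0049
```

>>> arm_command(increments=[0,0,0.01,0,0.005,0,0,0.025,0,0.01,0,0,0.045,0,0.02,0,0,0.065,0,0.04,0,0,0.08,0,0.06,0,0,0.09,0,0.075,0,0,0.09,0,0.085,0,0,0.09,0,0.085])

```text
clock: 8.83
position: [0.5511, 0.1913, 0.2529]
tcp_rot: [[0.114, 0.001, -0.994], [0.994, 0.0, 0.114], [0.0, -1.0, -0.001]]
contact_force: [0.2, 0.4, 0.9]
grip_width: 0.0792
```

Run:
```python
from h import *
a=r.snapshot("side"); p=r.camera_params("wrist"); im=r.snapshot("wrist"); s=r.sense(); print(s["position"],s["contact_force"])
print(p["origin"],p["attitude"])
for l in ["filter_tab","filter_glass","filter"]:
  for d in r.search_frame("wrist",l): print(l,d["score"],p["origin"]+np.array(p["attitude"])@d["at"])
u=proj(p,[.543,.188,.121])[0]; print(u)
x,y=int(u[0])-65,int(u[1])-65
c=lambda im,x,y,w,h: cv2.resize(im[y:y+h,x:x+w],(390,390),interpolation=cv2.INTER_CUBIC)
print(x,y)
cv2.imwrite("pics/lid2.png",np.hstack([c(a,230,80,160,160),c(im,x,y,130,130)]))
```

```text
[0.5517 0.1909 0.2525] [-0.8416 -0.5169  1.2195]
[0.4723 0.2004 0.3951] [[ 0.1123  0.9429  0.3136]
 [ 0.9937 -0.1067 -0.035 ]
 [ 0.0005  0.3156 -0.9489]]
filter_tab 0.56 [0.5344 0.1942 0.1212]
filter_glass 0.56 [0.5356 0.187  0.1217]
filter 0.7 [0.5359 0.1918 0.1186]
filter 0.56 [ 0.4113 -0.04    0.0166]
[309.423  213.1817]
244 148
```

View pics/lid2.png

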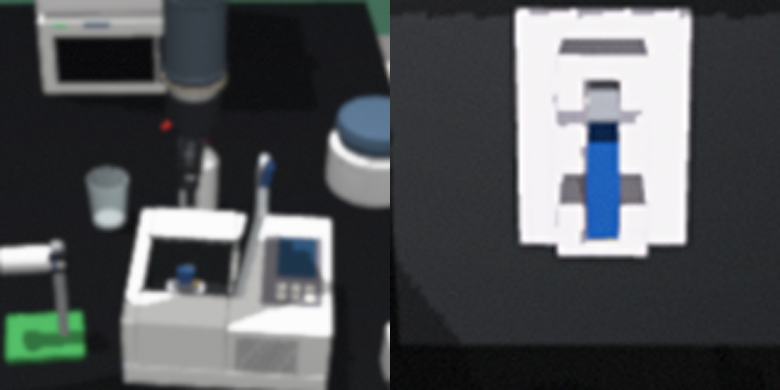

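The lid moved to the stop: tab at crop (265,158), and contact came at x=0.631 with 47 N, where 1.75 rad predicts 0.630. The filter's blue tab top face is at about wrist px (315,212), in the white carrier.

Run:
```python
from h import *
p=r.camera_params("wrist")
for u in [(314.8,195.7),(314.8,211.8),(314.8,228)]: print(onz(p,u,.121))
s=r.sense();R=np.array(s["tcp_rot"]); t=np.append(onz(p,(314.8,211.8),.121),.1); print(R.T@(t-s["position"]),s["position"])
```

```text
[0.5304 0.193 ]
[0.5419 0.1917]
[0.5539 0.1903]
[-0.0002  0.1521  0.0095] [0.5514 0.1908 0.2521]
```

>>> arm_command(increments=[-0.001,0.01,0.004,0,0.06,-0.002,0.025,0.009,0,0.05,-0.002,0.05,0.009,0,0.05,-0.002,0.075,0.009,0,0.05,-0.002,0.1,0.009,0,0.05,-0.002,0.125,0.009,0,0.05,-0.002,0.145,0.009,0,0.05,-0.002,0.152,0.009,0,0.05])

```text
clock: 9.75
position: [0.5404, 0.1894, 0.0973]
tcp_rot: [[0.114, -0.004, -0.993], [0.993, -0.002, 0.114], [-0.002, -1.0, 0.004]]
contact_force: [0.4, -0.4, -0.2]
grip_width: 0.0503
```

>>> arm_command(increments=[0,0,0,0,0.04,0,0,0,0,0.03,0,0,0,0,0.02,0,0,0,0,0.01,0,0,0,0,0.003,0,0,0,0,0.0,0,0,0,0,0.0,0,0,0,0,0.0])

```text
clock: 10.42
position: [0.5425, 0.1907, 0.1017]
tcp_rot: [[0.114, 0.003, -0.993], [0.993, 0.001, 0.114], [0.002, -1.0, -0.002]]
contact_force: [0.0, 1.0, 6.3]
grip_width: 0.0063
```

>>> arm_command(increments=[0,-0.004,0,0,0,0,-0.012,0,0,0,0,-0.025,0,0,0,0,-0.045,0,0,0,0,-0.07,0,0,0,0,-0.095,0,0,0,0,-0.115,0,0,0,0,-0.13,0,0,0])

```text
clock: 11.08
position: [0.5419, 0.1901, 0.2332]
tcp_rot: [[0.114, 0.002, -0.993], [0.993, 0.001, 0.114], [0.001, -1.0, -0.002]]
contact_force: [-0.3, 0.3, -1.2]
grip_width: 0.0066
```

Run:
```python
from h import *
S=r.camera_params("scene");D=r.camera_params("side")
s=r.sense(); print(s["position"],s["q"],s["contact_force"],s["grip_width"])
for c,p in (("scene",S),("side",D)):
  im=r.snapshot(c); cv2.imwrite(f"pics/{c}2.png",im)
  for l in ["filter","lid_handle","lens"]:
    for d in r.search_frame(c,l)[:3]: print(c,l,round(d["score"],2),p["origin"]+np.array(p["attitude"])@d["at"])
# camera pose fit, base top z=.012 corners + lens
L=[[-.06,.05,.012],[.06,.05,.012],[.06,-.05,.012],[-.06,-.05,.012],[-.07,0,.16]]
o=[(D,0,(343,273.75)),(D,1,(377.5,273.75)),(D,2,(381.75,297)),(D,3,(345,297)),(S,0,(279.3,281)),(S,1,(254,310)),(D,4,(343.75,253)),(S,4,(267,243))]
x,e=fitpose(L,o,[.71,-.18,0]); print(x,np.degrees(x[2]),e.round(1).tolist(),"lens",Rz(x[2])@[-.07,0,0]+[x[0],x[1],.16])
a=cv2.imread("pics/side2.png")[110:310,230:430]; 
w=r.snapshot("wrist"); cv2.imwrite("pics/up.png",np.hstack([cv2.resize(a,(400,400),interpolation=cv2.INTER_CUBIC),cv2.resize(w[120:420,170:470],(400,400))]))
```

```text
[0.5419 0.1901 0.2332] [-0.48    0.4233  0.0899  1.7129 -0.0436  1.005   1.0817] [-0.2695  0.3242 -1.159 ] 0.00661996989609408
scene filter 0.38 [ 0.7194 -0.1758  0.0157]
scene filter 0.16 [0.5963 0.5131 0.1086]
scene lid_handle 0.55 [0.6485 0.1801 0.2443]
scene lens 0.93 [ 0.4748 -0.6377  0.0121]
scene lens 0.92 [0.3141 0.1839 0.014 ]
scene lens 0.75 [ 0.7191 -0.1778  0.0161]
side lid_handle 0.91 [0.6365 0.1388 0.2387]
side lid_handle 0.19 [ 0.481  -0.4103  0.0212]
side lens 0.86 [ 0.7081 -0.1856  0.0131]
side lens 0.77 [ 0.4645 -0.6496  0.0132]
side lens 0.65 [0.3174 0.1661 0.0173]
[ 0.7151 -0.1807 -0.0279] -1.6010669679832739 [[-0.3, -0.3], [0.6, -0.4], [-0.1, -0.7], [-0.4, -0.5], [0.3, -0.5], [-0.7, -0.1], [-0.6, 0.3], [-2.4, 0.6]] lens [ 0.6451 -0.1788  0.16  ]
```

View pics/up.png

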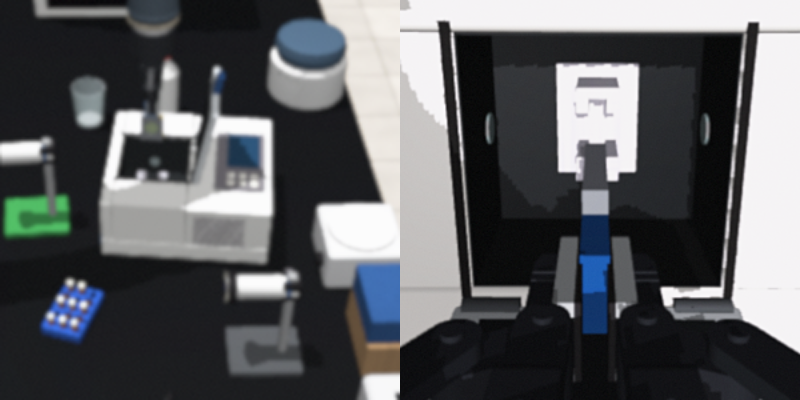

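The right crop shows the plate hanging straight in the fingers, out of the empty carrier. The left crop shows the lid leaning back, open. Now I'll carry it across to about (0.54, -0.174).

>>> arm_command(increments=[-0.015,0,-0.002,0,0,-0.04,0,-0.004,0,0,-0.072,0,-0.008,0,0,-0.106,0,-0.012,0,0,-0.14,0,-0.015,0,0,-0.174,0,-0.019,0,0,-0.208,0,-0.023,0,0,-0.24,0,-0.026,0,0])

```text
clock: 12.2
position: [0.5396, -0.0533, 0.2299]
tcp_rot: [[0.114, -0.001, -0.993], [0.993, -0.0, 0.114], [-0.0, -1.0, 0.001]]
contact_force: [1.1, 0.8, 0.2]
grip_width: 0.0065
```

>>> arm_command(increments=[-0.03,0,-0.003,0,0,-0.058,0,-0.006,-1,0,-0.084,0.005,-0.009,-2,0,-0.105,0.012,-0.012,-3,0,-0.117,0.022,-0.013,-4,0,-0.122,0.032,-0.0135,-4.9,0,-0.122,0.039,-0.0135,-4.9,0,-0.122,0.0415,-0.0135,-4.9,0])

```text
clock: 12.87
position: [0.5389, -0.1729, 0.1871]
tcp_rot: [[0.029, -0.002, -1.0], [1.0, 0.001, 0.029], [0.001, -1.0, 0.002]]
contact_force: [-0.4, 0.4, 0.1]
grip_width: 0.0069
```

Run:
```python
from h import *
s=r.sense(); print(s["position"],s["q"],s["contact_force"],s["grip_width"],s["tcp_rot"])
a=r.snapshot("side"); b=r.snapshot("scene")
D=r.camera_params("side");S=r.camera_params("scene")
lens=[.645,-.178,.16]; g=np.array(s["position"])-[0,0,.0317]
for n,p in (("side",D),("scene",S)): print(n,proj(p,lens)[0],proj(p,g)[0])
c=lambda im,x,y,w: cv2.resize(im[y:y+w,x:x+w],(400,400),interpolation=cv2.INTER_CUBIC)
w=r.snapshot("wrist")
cv2.imwrite("pics/sh.png",np.hstack([c(a,290,200,110),c(w,160,160,320)]))
```

```text
[ 0.5389 -0.1729  0.1871] [ 0.144   0.4623  0.1248  1.7922 -0.072   0.8941  1.8432] [-0.4042  0.3639  0.0601] 0.0069337434404503255 [[ 0.0287 -0.0025 -0.9996]
 [ 0.9996  0.0012  0.0287]
 [ 0.0011 -1.      0.0025]]
side [343.1135 253.1369] [308.7769 253.7599]
scene [264.8143 243.6656] [289.3164 219.6908]
```

View pics/sh.png

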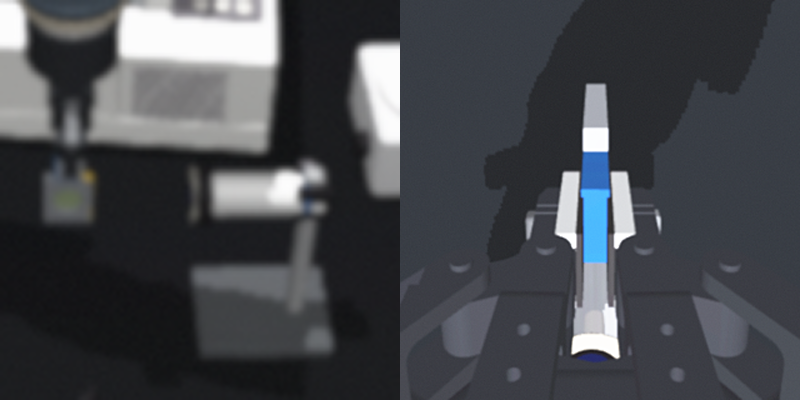

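The side crop shows the glass at px (309,254.5), level with the lens at (344,253.6), and the yellow corner towards the lens. The wrist view shows the lens ring in line with the plate (both at column ~595). I'll raise 5 mm, nudge 4 mm closer, then hold over 1 s.

>>> arm_command(increments=[0,-0.003,-0.002,0,0,0,-0.005,-0.004,0,0,0,-0.005,-0.004,0,0,0,-0.005,-0.004,0,0,0,-0.005,-0.004,0,0,0,-0.005,-0.004,0,0,0,-0.005,-0.004,0,0,0,-0.005,-0.004,0,0])

```text
clock: 13.68
position: [0.5434, -0.1741, 0.1938]
tcp_rot: [[0.029, -0.0, -1.0], [1.0, 0.0, 0.029], [0.0, -1.0, 0.0]]
contact_force: [1.0, 0.1, -0.9]
grip_width: 0.0066
```

>>> arm_command(increments=[0,0,0,0,0,0,0,0,0,0,0,0,0,0,0,0,0,0,0,0,0,0,0,0,0,0,0,0,0,0,0,0,0,0,0,0,0,0,0,0])

```text
clock: 14.35
position: [0.5435, -0.1741, 0.1938]
tcp_rot: [[0.029, -0.0, -1.0], [1.0, -0.0, 0.029], [-0.0, -1.0, 0.0]]
contact_force: [0.0, 0.7, -0.5]
grip_width: 0.0065
```

>>> arm_command(increments=[0,0,0,0,0,0,0,0,0,0,0,0,0,0,0,0,0,0,0,0,0,0,0,0,0,0,0,0,0,0,0,0,0,0,0,0,0,0,0,0])

```text
clock: 15.02
position: [0.5435, -0.1741, 0.1938]
tcp_rot: [[0.029, 0.0, -1.0], [1.0, -0.0, 0.029], [-0.0, -1.0, -0.0]]
contact_force: [-0.5, -0.0, -1.3]
grip_width: 0.0065
```

Held still since about 13.3 s. Now the quarter turn, +90° about tool y, which brings joint 7 back towards zero and swings the wrist camera away from the lens.

>>> arm_command(increments=[0,0,0,3,0,0,0,0,8,0,0,0,0,14,0,0,0,0,20,0,0,0,0,26,0,0,0,0,32,0,0,0,0,38,0,0,0,0,44,0])

```text
clock: 15.68
position: [0.5435, -0.174, 0.1938]
tcp_rot: [[0.719, 0.0, -0.695], [0.695, 0.0, 0.719], [0.0, -1.0, -0.0]]
contact_force: [-0.2, 0.1, -1.2]
grip_width: 0.0067
```

>>> arm_command(increments=[0,0,0,6,0,0,0,0,12,0,0,0,0,18,0,0,0,0,24,0,0,0,0,30,0,0,0,0,36,0,0,0,0,42,0,0,0,0,46,0])

```text
clock: 16.35
position: [0.5436, -0.1739, 0.1938]
tcp_rot: [[0.999, 0.0, 0.034], [-0.034, 0.0, 0.999], [0.0, -1.0, 0.0]]
contact_force: [-0.4, 0.3, -0.9]
grip_width: 0.0066
```

>>> arm_command(increments=[0,0,0,0,0,0,0,0,0,0,0,0,0,0,0,0,0,0,0,0,0,0,0,0,0,0,0,0,0,0,0,0,0,0,0,0,0,0,0,0])

```text
clock: 17.02
position: [0.5435, -0.1742, 0.1938]
tcp_rot: [[1.0, 0.0, 0.029], [-0.029, 0.0, 1.0], [0.0, -1.0, 0.0]]
contact_force: [0.4, -0.4, -1.5]
grip_width: 0.0064
```

Run:
```python
from h import *
s=r.sense(); print(s["position"],s["q"],s["contact_force"],s["grip_width"],s["tcp_rot"],s["clock"])
a=r.snapshot("side"); b=r.snapshot("scene"); w=r.snapshot("wrist")
c=lambda im,x,y,w,h,W,H: cv2.resize(im[y:y+h,x:x+w],(W,H),interpolation=cv2.INTER_CUBIC)
l=c(a,230,100,180,225,400,500)
rr=np.vstack([c(w,160,160,320,200,400,250),c(b,200,150,240,150,400,250)])
cv2.imwrite("pics/fin.png",np.hstack([l,rr]))
```

```text
[ 0.5435 -0.1742  0.1938] [-0.1397  0.5161  0.5701  1.7842 -0.3362  0.9395  0.5438] [ 0.4189 -0.3631 -1.5427] 0.00638037264281601 [[ 0.9996  0.      0.0286]
 [-0.0286  0.      0.9996]
 [ 0.     -1.      0.    ]] 17.0167
```

View pics/fin.png

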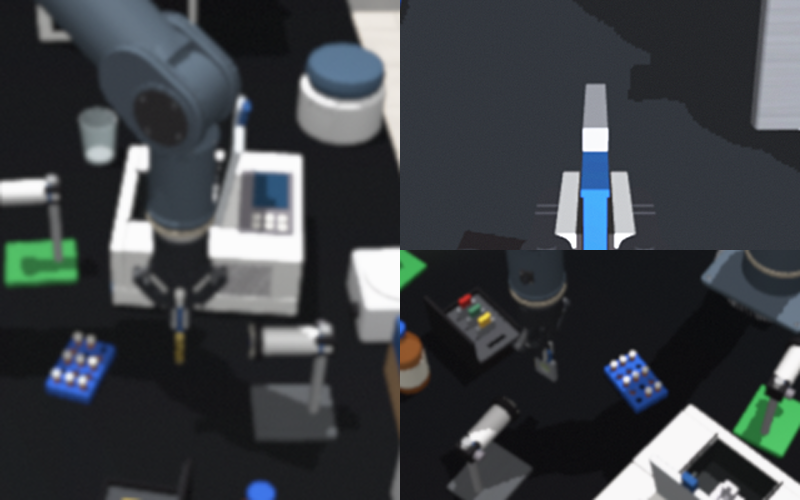

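```bash
python3 -c "
from bench import r
print(r.hand_in(), r.sense()['clock'])"
```

```text
the job is handed in; nothing more can be done
the job is handed in; nothing more can be done
```

The job is done and handed in at about 17 s. The lid is open, and the plate is held in front of the real (grey-based) camera with its glass facing the lens.

- **Lid:** I pinched the blue tab and swung the lid up, but the tab slipped to the edge of the pads at about 1.65 rad. I let go and pushed the lid's inner face to its stop with closed fingers. Contact came at x = 0.631, against about 0.630 expected at full opening. That push briefly read about 53 N at the wrist, about 47 N of it horizontal. It came through the fingertips only, but it is above the 40 N figure given for the arm and gripper body. The lid showed open in later pictures.
- **Plate:** It came straight up out of the carrier. I held the yellow edge towards the lens, still for over 1.5 s, then turned the plate a quarter turn.
- **Last checks:** The plate centre is about 10 cm from the lens. The wrist picture, taken with the edge showing, had plate and lens in line sideways. After that I raised the plate about 5 mm to bring the glass centre to about 0.16 m. The glass is square to the camera's measured heading to within the measurement, about 1–2°. The grip is steady at 6.4 mm opening, and outside forces are near zero.
- **Other things:** I saw nothing else on the bench disturbed in the last pictures. The green camera in front of the handle was not touched as far as they and the forces show.

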